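Clamp a relay in the test fixture and start its test

TASK

Put the orange relay upright into the black socket pocket of the grey test fixture, fully home on the pocket floor, lowering it in rather than dropping it. Swing the steel locking lever with the red knob fully shut over it, and only then press the green spring plunger down to its stop, hold it there a moment and let it spring back up. Leave the blue relay, the multimeter, the parts bin and the screwdriver where they are.

Things in the scene. Friction and masses are not known exactly. Their poses are not given: they have to be found in the camera images.
- relay: The relay to be tested: block 36 (x) x 28 (y) x 34 mm (z), black base (lowest 10 mm), orange cap (35 x 27 mm, upper 24 mm), 60 g, standing upright on the mat (mat top 2 mm above the work surface). Origin: centre of its underside; z up. It fits the pocket either way round (yaw or yaw + pi).
- spare: Bystander: a relay of the same shape and size with a blue cap. Origin: centre of its underside. Which relay stands in which place varies.
- fixture: Fixed test fixture: grey box, aluminium top, 160 (x) x 240 (y) x 35 mm, on the mat. Origin: centre of its underside, z up. In its frame (mm): pocket centre (-30, 35); lever post (20 mm diameter, up to z = 71) at (-30, -20); plunger at (-40, -85); a dark keeper post (10 x 12 mm, top z = 80) at (-44, 72), just beside the shut lever.
- pocket (a point): Centre of the pocket floor, 35 mm above the fixture's underside; axes as the fixture's. Pocket 39 (x) x 31 (y) mm, 14 mm deep, 3 mm chamfer, in a black socket block 62 x 54 mm. The seated relay has its origin here, its x along the fixture's x, and stands 20 mm out of the socket. Gripping it by its 36 mm length (fingers on its x sides) keeps the fingers clear of the lever post.
- lever (a joint): Locking lever's angle about its vertical pivot: 0 = shut against its stop, pointing along the fixture's +y over the relay; grows as it opens clockwise seen from above; pi/2: along the fixture's +x; at most 2.1. It stays where left. Steel bar 14 mm wide, 8 mm thick; its underside passes 2.5 mm above a seated relay and is blocked by one that is not home.
- lever_knob (a point): Centre of the top of the lever's upright red knob: cylinder of 14 mm diameter, 30 mm tall, standing on the lever's end 110 mm from the pivot axis. Its top is 113.5 mm above the fixture's underside.
- lever_pivot (a point): Point on the lever's vertical pivot axis, at mid-thickness of the lever (75.5 mm above the fixture's underside).
- plunger (a joint): Travel of the green spring plunger: 0 = up, 0.010 = fully down at its stop (m). It springs back. About 2.4 N to start, 5.4 N at the stop.
- plunger_head (a point): Centre of the top of the plunger's green round head, 32 mm diameter, 10 mm thick; when up it is 79 mm above the fixture's underside. Moves with the plunger.
- meter: Bystander: yellow multimeter 85 x 170 x 40 mm lying flat. Origin: centre of its underside.
- bin: Bystander: blue open parts bin 120 x 100 x 60 mm. Origin: centre of its underside.
- driver: Bystander: screwdriver with red handle, about 190 mm long, lying roughly crosswise beyond the fixture.
Not all that is in view belongs to the job. Leave any white look-alike of the relay alone.

How it is judged:
By the outcome, as a careful person would: the job done as asked, in the order asked, and still so for the second after the job is handed in, with the robot touching nothing.
It also fails if it takes over 67 s, if anything falls off the work surface, if the arm or the gripper's body presses on something with over 40 N, if the wrist force passes 120 N, or if a joint passes its speed limit or range.

ROBOT

A 7-joint arm with a two-finger parallel gripper is mounted at the origin on the work surface. World frame = base frame: x ahead of the robot, y to its left, z up, the work surface at z = 0. Lengths are in m, angles in degrees, forces in N, time in s.
With the tool pointing down it reaches from about 0.425 to 0.875 m from the base axis. Payload 4.7 kg.
Tool frame: the origin (TCP) lies on the centre line of the jaws, within the pads' length; the fingertips stand 17 mm ahead of it and the grasp point (between the pads) lies 2 mm behind it; z points along the fingers, y is the line along which they close (so a half turn about z gives the same grasp; the last joint's range is limited). The gripper opens to 87 mm and grips with 3 to 60 N. Pads are 19 mm wide; open, the fingers measure 117 mm over their backs; the gripper's body (75 mm by 190 mm) begins 51 mm behind the grasp point.
Start: joints at [66.182, 18.392, -4.016, 83.108, 1.295, 78.541, -3.26], TCP at [0.271, -0.591, 0.24] pointing down, gripper open.
Joint ranges: [-163.93, 163.93], [-17.29, 119.83], [-79.2, 71.16], [3.27, 140.29], [-89.18, 269.18], [5.43, 117.66], [-154.24, 154.24]. Speed limits (degrees/s): [147.25, 147.25, 180, 180, 180, 180, 180].

INTERFACE

Orientations are given as [roll, pitch, yaw] about the fixed x, y, z axes, in that order (R = Rz(yaw) Ry(pitch) Rx(roll)).
In Python, from cell import env, read_camera gives the robot as it stands.
- The arm moves only by the shell command python3 -m jog 'ROWS' [FORCE]. ROWS is JSON, a list of rows, each a list of 5 numbers: the opening, from 0 (shut) to 1 (fully open), then the shift along the tool's x, y, z each as a share of 0.02 m, from -1 to 1, then the turn about the tool's z as a share of 45 degrees, from -1 to 1. In form: [[gripper, x, y, z, yaw], ...]. A call has 1 to 12 rows; each row shifts and turns the commanded pose from where the row before left it, along the tool's axes as they then stand; what a row does not reach is not made up. A row lasts 1/12 s, in which the tool goes at most 41.7 mm and 7.16 degrees, less where a joint would pass 70% of its speed; a pose out of reach is approached as far as the arm can. A call with a number of a shift or a turn outside -1 to 1 is refused whole. A call with a gripper value outside its range is refused whole. The fingers move at their own pace and stop on an object; FORCE is the grip in N (left out, the last holds). Time passes only in rows, so rows that do not move let the fingers close. It gives the time, the measured TCP pose, the force, the opening and the grip force at its end, in the units of the state.
- env.get_obs(): the state, without advancing time (a new reading comes with each control period).
- read_camera(name): name is "scene" or "top"; returns a dict with "color" (400x640x3 uint8, red, green, blue), "range_z" (400x640 float32, m along the optical axis (not along the pixel's ray), 0 where there is no reading), "mtx" (3x3 intrinsics, pixels), "k1" (the pictures are not rectified: a ray, as slopes to the right and down, at radius r is drawn at 1 + k1 r^2 times it, then the intrinsics apply), "world_from_camera" (4x4, takes a point from camera to world coordinates). Camera axes: x right, y down, z forward; pixel columns grow to the right and rows downward; lengths in m; the calibration is good to about 2 mm. A picture is of the moment at which its call begins.
- env.sign_off(): hands the job in; it is judged then, once.
The state is a dict: "time_s": time; "qpos": joint angles; "joint_velocities": joint speeds; "effort": joint torques, N m; "tool_pos": TCP position; "tool_rot": TCP orientation; "force": force on the tool from outside, world axes, zero at the start; "wrist_torque": the same for the moment, N m; "grip_width": finger opening in m; "grasp_force": force on a finger pad.
Only numpy, scipy, OpenCV 4.12 (cv2) and the standard library are available. Lean on these libraries where they do the work, as an engineer would, in place of code of your own. Each camera call takes 0.05 s, during which the arm holds its last target. There are 200 camera calls.

## Working session

There is one attempt and no reset: what is moved stays moved. The work goes in short steps, Python scripts to look and compute and a shell command to move; the robot and the scene stay as the last step left them, time stands still between calls to the robot, and variables do not carry over. Pictures are saved under pics/ and viewed, at most 10 in all, crops included, and the job is handed in when it is done.

```bash
mkdir -p pics; ls; python3 - <<'E'
from cell import env, read_camera
import cv2,numpy as np
for n in("scene","top"):
    c=read_camera(n);cv2.imwrite(f"pics/{n}0.png",c["color"][:,:,::-1]);np.savez(f"{n}0.npz",**c)
    print(n,c["mtx"].tolist(),c["k1"],np.round(c["world_from_camera"],3).tolist())
print(env.get_obs())
E
```

```text
pics
scene [[488.8640062856485, 0.0, 323.9392279828652], [0.0, 488.8640062856485, 196.3026482324793], [0.0, 0.0, 1.0]] -0.06964053526360123 [[-0.015, 0.615, -0.788, 1.841], [1.0, 0.019, -0.004, -0.006], [0.012, -0.788, -0.615, 1.028], [0.0, 0.0, 0.0, 1.0]]
top [[422.7125965229879, 0.0, 315.14383976144313], [0.0, 422.7125965229879, 202.86326725047974], [0.0, 0.0, 1.0]] -0.06070244091252718 [[-0.003, -0.982, 0.19, 0.412], [-1.0, 0.004, 0.007, 0.007], [-0.007, -0.19, -0.982, 1.138], [0.0, 0.0, 0.0, 1.0]]
{'time_s': 0.1, 'qpos': array([66.18373706, 18.43573483, -4.0152255 , 83.16767516,  1.29535525,
       78.54134873, -3.26105721]), 'joint_velocities': array([-0.07572836, -0.1063225 ,  0.00480877, -0.15785111,  0.01736227,
        0.02858848, -0.0148676 ]), 'effort': array([ 3.78900904e-05, -4.92572272e+01, -4.05554362e-01, -3.13398278e+01,
       -6.41616527e-02,  3.94417474e-02,  1.17800323e-04]), 'tool_pos': array([ 0.27058805, -0.59048684,  0.23856245]), 'tool_rot': array([-1.79900492e+02,  5.91010844e-03,  2.46245807e+01]), 'force': array([ 0.07066366, -0.66426124,  0.02089335]), 'wrist_torque': array([-0.01014127,  0.01623971,  0.08376433]), 'grasp_force': 0.0, 'grip_width': 0.08716201606860946}
```

View pics/top0.png

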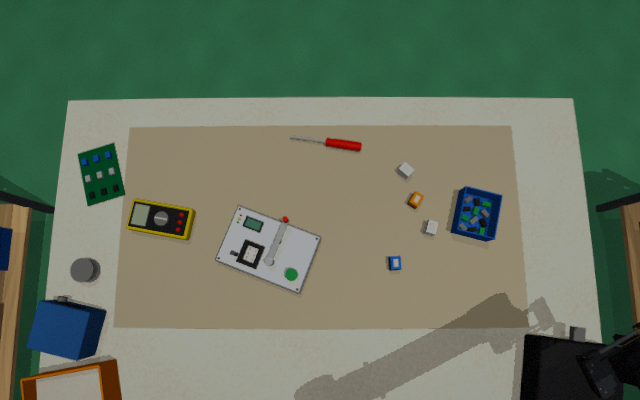

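View pics/scene0.png

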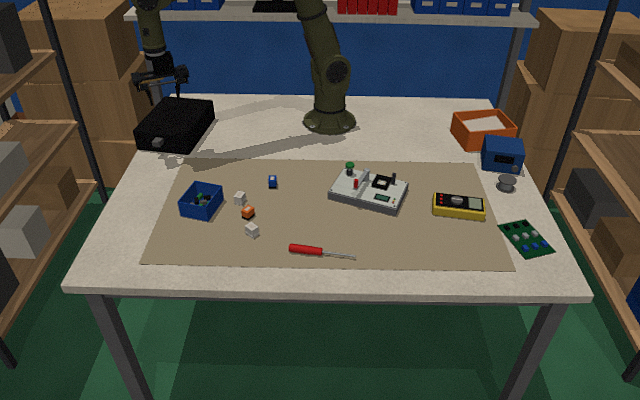

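Top view: the orange relay is at (415,200) with white look-alikes at (405,170) and (430,227). The socket is at (250,253), the post at (269,262), the knob at (285,219) and the plunger at (291,274). The scene view agrees.

```bash
cat > h.py <<'E'
import cv2,numpy as np
def rays(c,uv):
    k=c["mtx"];x=(np.asarray(uv,float)-[k[0,2],k[1,2]])/k[0,0]
    y=x.copy()
    for _ in range(20): y=x/(1+float(c["k1"])*(y**2).sum(1,keepdims=True))
    T=c["world_from_camera"];d=np.c_[y,np.ones(len(y))]@T[:3,:3].T
    return T[:3,3],d
def onz(c,uv,z):
    o,d=rays(c,uv);return o+d*((z-o[2])/d[:,2])[:,None]
def cloud(c,m):
    v,u=np.nonzero(m);o,d=rays(c,np.c_[u,v]);return o+d*c["range_z"][v,u][:,None]
def mask(c,lo,hi,box=None):
    h=cv2.cvtColor(c["color"],cv2.COLOR_RGB2HSV);m=cv2.inRange(h,lo,hi)
    if box: z=np.zeros_like(m);a,b,e,f=box;z[b:f,a:e]=m[b:f,a:e];m=z
    return m
def rect(p):
    r=cv2.minAreaRect((p[:,:2]*1000).astype(np.float32));return np.round(r[0],1),np.round(r[1],1),round(r[2],1)
E
python3 - <<'E'
from h import *
t=dict(np.load("top0.npz"));s=dict(np.load("scene0.npz"))
def rep(n,c,m,z):
    P=cloud(c,m);v,u=np.nonzero(m);Q=onz(c,np.c_[u,v],z)
    print(n,len(u),"uv",u.mean().round(1),v.mean().round(1),"cloud mean",P.mean(0).round(4),"z pct",np.percentile(P[:,2],[5,50,95]).round(4),"\n  plane",Q.mean(0).round(4),rect(Q))
    return P
O=((5,120,90),(22,255,255));G=((45,120,60),(85,255,255))
for n,c,ob,gb,rb in(("top",t,(400,185,430,215),(275,260,305,290),(275,210,295,228)),("scene",s,(235,200,262,225),(340,158,360,178),(348,175,362,192))):
    P=rep(n+" orange",c,mask(c,*O,ob),.036)
    rep(n+" green",c,mask(c,*G,gb),.081)
    rep(n+" red",c,mask(c,(0,120,60),(8,255,255),rb),.1155)
m=mask(t,(0,0,0),(180,255,75),(228,232,272,275));rep("socket",t,m,.051)
# fixture top corners
for uv in[(239,206),(321,237),(300,292),(217,262)]:print(onz(t,[uv],.037).round(4))
a=cv2.resize(t["color"][190:310,205:335],None,fx=6,fy=5,interpolation=cv2.INTER_CUBIC)
a=cv2.resize(t["color"][195:305,205:335],(780,660)[:2],interpolation=cv2.INTER_CUBIC)[:600]
cv2.imwrite("pics/fx.png",a[:,:,::-1])
b=cv2.resize(t["color"][180:240,385:445],(600,600),interpolation=cv2.INTER_CUBIC);cv2.imwrite("pics/rl.png",b[:,:,::-1])
E
```

```text
top orange 111 uv 415.9 198.7 cloud mean [ 0.6367 -0.2552  0.0336] z pct [0.0123 0.0357 0.0397] 
  plane [ 0.6362 -0.2546  0.036 ] (array([ 635.9, -254.4]), array([28.5, 38.4]), 57.7)
top green 108 uv 290.9 274.2 cloud mean [0.4378 0.0743 0.0818] z pct [0.0789 0.0817 0.0845] 
  plane [0.4378 0.0744 0.081 ] (array([437.,  74.]), array([27. , 24.8]), 0.3)
top red 29 uv 284.8 219.0 cloud mean [0.5728 0.0892 0.1014] z pct [0.0365 0.1103 0.114 ] 
  plane [0.5706 0.0881 0.1155] (array([570.6,  87.5]), array([14.1, 10.4]), 45.0)
scene orange 107 uv 247.3 211.5 cloud mean [ 0.6445 -0.2564  0.0275] z pct [0.0123 0.0307 0.0378] 
  plane [ 0.6546 -0.2542  0.036 ] (array([ 652.2, -254.3]), array([42.2, 55.4]), 63.2)
scene green 38 uv 349.4 164.4 cloud mean [0.4442 0.0728 0.0804] z pct [0.0769 0.0805 0.0838] 
  plane [0.4452 0.0727 0.081 ] (array([445.7,  73. ]), array([30.5, 24.5]), 1.9)
scene red 31 uv 355.5 182.8 cloud mean [0.5748 0.0879 0.0982] z pct [0.0821 0.1014 0.1118] 
  plane [0.5983 0.0862 0.1155] (array([599.3,  86.3]), array([ 9.6, 43.2]), 88.1)
socket 338 uv 248.6 253.9 cloud mean [0.4898 0.1848 0.0557] z pct [0.0471 0.0512 0.0765] 
  plane [0.4901 0.1855 0.051 ] (array([494.2, 192. ]), array([75.8, 60.1]), 68.3)
[[0.618  0.2166 0.037 ]]
[[ 0.5348 -0.0009  0.037 ]]
[[0.3937 0.0535 0.037 ]]
[[0.4701 0.2697 0.037 ]]
```

View pics/fx.png

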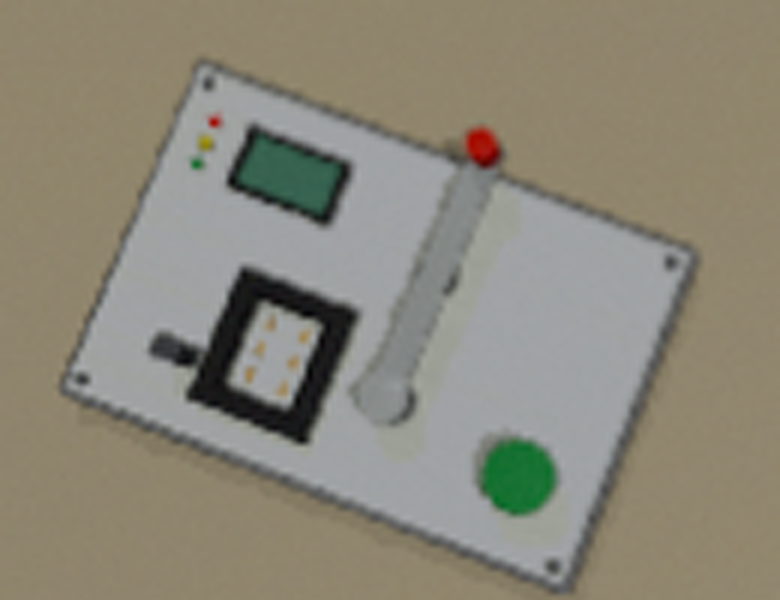

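View pics/rl.png

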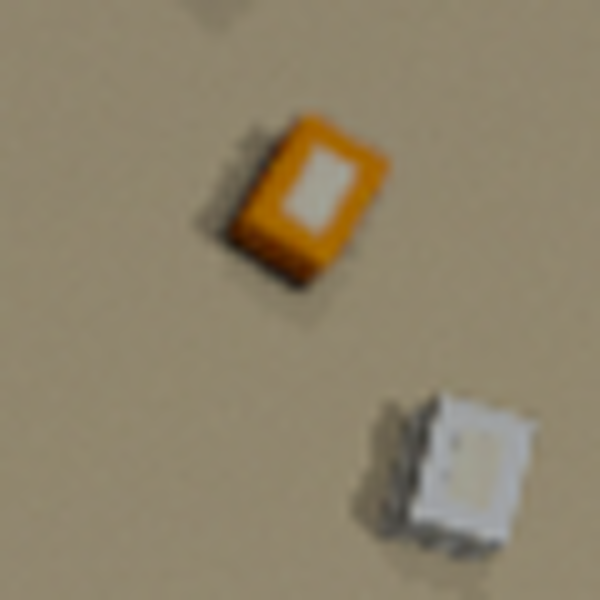

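The crops show the lever about 90° open, with the knob at about (285,219). The keeper is at about (234,253), left of the socket. The relay's long axis yaws roughly -33° and the fixture's yaw is about -20°.

```bash
python3 - <<'E'
from h import *
t=dict(np.load("top0.npz"))
# relay: pixels whose depth point is on the top face
m=mask(t,(0,0,0),(180,255,255),(400,183,432,215));P=cloud(t,m);
Q=P[(P[:,2]>.030)&(P[:,2]<.045)];print("relay",len(Q),Q.mean(0).round(4),np.median(Q[:,2]),rect(Q))
hs=cv2.cvtColor(t["color"],cv2.COLOR_RGB2HSV)
C=np.cov(Q[:,:2].T);w,V=np.linalg.eigh(C);print("pca",np.degrees(np.arctan2(V[1,1],V[0,1]))%180-180,np.sqrt(w*12))
m=mask(t,(0,0,0),(180,255,255),(205,190,335,305));v,u=np.nonzero(m);P=cloud(t,m)
F=P[(P[:,2]>.025)]
uv=np.c_[u,v][P[:,2]>.025];h=cv2.convexHull(uv.astype(np.float32))
# fixture: low-saturation light pixels
m=mask(t,(0,0,120),(180,40,255),(205,195,335,305));m=cv2.morphologyEx(m,cv2.MORPH_OPEN,np.ones((3,3),np.uint8))
k=max(cv2.findContours(m,0,1)[0],key=cv2.contourArea);W=onz(t,k[:,0],.037);print("fix",rect(W))
S=P[(P[:,2]>.044)&(P[:,2]<.058)&(hs[v,u,2]<75)];print("sock",len(S),rect(S),S.mean(0))
L=P[(P[:,2]>.066)&(P[:,2]<.09)];print("lever etc",len(L))
m=mask(t,(0,0,0),(180,255,75),(238,238,268,270));k=max(cv2.findContours(m,0,1)[0],key=cv2.contourArea);print("sock plane .051",rect(onz(t,k[:,0],.051)))
for n,z in(("yaw",None),):
    for th in(-19.5,-20,-20.5,-21):
        a=np.radians(th);R=np.array([[np.cos(a),-np.sin(a)],[np.sin(a),np.cos(a)]])
        pl=np.array([.4378,.0744])-R@[-.04,-.085];kn=np.array([.5715,.0882])-R@[.08,-.02]
        so=S[:,:2].mean(0)-R@[-.03,.035];print(th,"origin by plunger",pl.round(4),"knob@90",kn.round(4))
        o=pl;print("   pocket",(o+R@[-.03,.035]).round(4))
E
```

```text
relay 137 [ 0.6369 -0.2546  0.0361] 0.036003596796730264 (array([ 637.4, -255. ]), array([27.2, 37. ]), 57.9)
pca -31.09574897248936 [0.0276742  0.03644916]
fix (array([506.6, 138.6]), array([232.6, 152.7]), 68.6)
sock 311 (array([491.3, 184. ]), array([58.3, 59.7]), 68.2) [0.48987894 0.18263413 0.05082402]
lever etc 441
sock plane .051 (array([490.5, 182. ]), array([54.6, 59.6]), 68.3)
-19.5 origin by plunger [0.5039 0.1412] knob@90 [0.5028 0.1338]
   pocket [0.4873 0.1842]
-20 origin by plunger [0.5045 0.1406] knob@90 [0.5032 0.1344]
   pocket [0.4882 0.1837]
-20.5 origin by plunger [0.505 0.14 ] knob@90 [0.5036 0.135 ]
   pocket [0.4892 0.1833]
-21 origin by plunger [0.5056 0.1394] knob@90 [0.504  0.1355]
   pocket [0.4901 0.1828]
```

```bash
cat > go.py <<'E'
import sys,numpy as np
from cell import env
from scipy.spatial.transform import Rotation as R
def go(x,y,z,yaw):
    s=env.get_obs();r=R.from_euler("xyz",s["tool_rot"],degrees=True)
    d=r.inv().apply(np.array([x,y,z])-s["tool_pos"])/.02
    print("t",s["time_s"],"pos",s["tool_pos"].round(4),"rot",s["tool_rot"].round(2),"F",s["force"].round(1),"w",round(s["grip_width"],4),
     "\n units of 20mm, tool xyz:",d.round(2)," turn (+ = tool z) deg:",round(-(yaw-s["tool_rot"][2]),2),"shares",round(-(yaw-s["tool_rot"][2])/45,3))
if __name__=="__main__": go(*map(float,sys.argv[1:]))
E
python3 go.py .637 -.2547 .12 58
```

```text
t 0.1 pos [ 0.2706 -0.5905  0.2386] rot [-1.799e+02  1.000e-02  2.462e+01] F [ 0.1 -0.7  0. ] w 0.0872 
 units of 20mm, tool xyz: [23.65 -7.62  5.94]  turn (+ = tool z) deg: -33.38 shares -0.742
```

```bash
python3 -m jog '[[1,0.5,-0.2,0,0],[1,0.9,-0.3,0,0],[1,0.9,-0.3,0,0],[1,0.9,-0.3,0,0],[1,0.9,-0.3,0,0],[1,0.9,-0.3,0,0],[1,0.9,-0.3,0,0],[1,0.9,-0.3,0,0],[1,0.9,-0.3,0,0],[1,0.9,-0.3,0,0],[1,0.9,-0.3,0,0],[1,0.9,-0.3,0,0]]' 15; python3 go.py .637 -.2547 .12 58
```

```text
time_s: 1.1
tool_pos: [0.4318, -0.4388, 0.2393]
tool_rot: [-180.0, -0.0, 24.7]
force: [0.1, 0.3, -0.5]
grip_width: 0.0869
grasp_force: 0.0
t 1.1 pos [ 0.4318 -0.4388  0.2393] rot [-1.7996e+02 -1.0000e-02  2.4670e+01] F [ 0.1  0.3 -0.5] w 0.0869 
 units of 20mm, tool xyz: [13.17 -4.08  5.97]  turn (+ = tool z) deg: -33.33 shares -0.741
```

```bash
python3 -m jog '[[1,1,-0.33,0.3,0],[1,1,-0.33,0.4,0],[1,1,-0.33,0.4,0],[1,1,-0.33,0.4,0],[1,1,-0.33,0.4,0],[1,1,-0.33,0.4,0],[1,1,-0.33,0.4,0],[1,1,-0.33,0.4,0],[1,1,-0.33,0.4,0],[1,1,-0.33,0.4,0],[1,1,-0.33,0.3,0],[1,1,-0.33,0.2,0]]'; python3 -m jog '[[1,0.5,0,0,-0.14],[1,0.5,0,0,-0.15],[1,0,0,0,-0.15],[1,0,0,0,-0.15],[1,0,0,0,-0.15],[1,0,0,0,0],[1,0,0,0,0]]'
python3 go.py .637 -.2547 .12 58; python3 - <<'E'
from cell import read_camera
import cv2
for n,(a,b,e,f) in{"top":(380,170,450,230),"scene":(215,170,285,230)}.items():
    c=read_camera(n)["color"][b:f,a:e];print(c.mean())
    cv2.imwrite(f"pics/p1{n}.png",cv2.resize(c,(700,600),interpolation=cv2.INTER_CUBIC)[:,:,::-1])
E
```

```text
time_s: 2.1
tool_pos: [0.6162, -0.2665, 0.1504]
tool_rot: [-179.9, 0.1, 24.7]
force: [0.1, 0.4, 0.5]
grip_width: 0.0873
grasp_force: 0.0
time_s: 2.68
tool_pos: [0.6335, -0.2585, 0.1513]
tool_rot: [-180.0, -0.0, 57.8]
force: [-0.5, -0.5, 0.7]
grip_width: 0.0869
grasp_force: 0.0
t 2.6833 pos [ 0.6335 -0.2585  0.1513] rot [-1.7996e+02 -2.0000e-02  5.7770e+01] F [-0.5 -0.5  0.7] w 0.0869 
 units of 20mm, tool xyz: [0.25 0.05 1.56]  turn (+ = tool z) deg: -0.23 shares -0.005
80.43333333333334
102.15706349206349
```

View pics/p1scene.png

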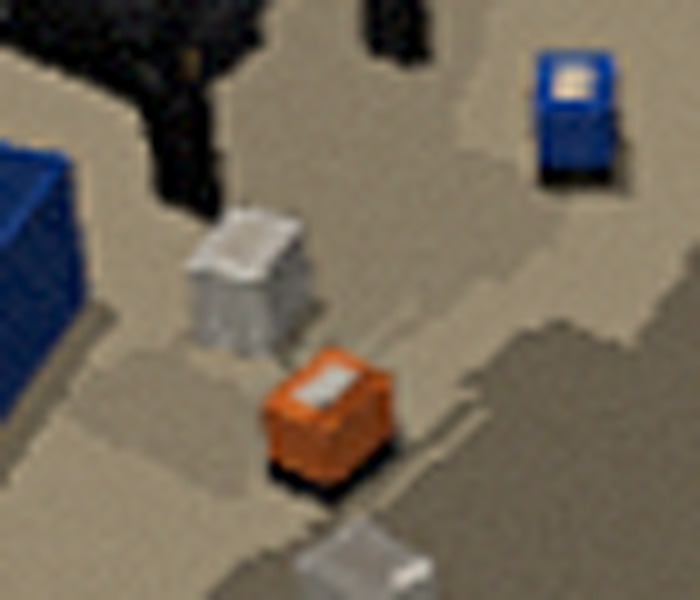

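Scene crop: orange relay at about (330,420), with the fingers above it and clear of its neighbours. I'll go down and grip.

```bash
python3 -m jog '[[1,0.25,0.05,0.6,0],[1,0,0,0.8,0],[1,0,0,0.8,0],[1,0,0,0.8,0],[1,0,0,0.8,0],[1,0,0,0.7,0],[1,0,0,0.6,0],[1,0,0,0.4,0],[1,0,0,0.25,0],[1,0,0,0,0],[1,0,0,0,0]]'; python3 -m jog '[[0,0,0,0,0],[0,0,0,0,0],[0,0,0,0,0],[0,0,0,0,0],[0,0,0,0,0],[0,0,0,0,0],[0,0,0,0,0],[0,0,0,0,0],[0,0,0,0,0],[0,0,0,0,0]]' 15
```

```text
time_s: 3.7
tool_pos: [0.6374, -0.2556, 0.0368]
tool_rot: [180.0, -0.0, 57.9]
force: [-0.2, 0.1, 0.3]
grip_width: 0.0872
grasp_force: 0.0
time_s: 4.53
tool_pos: [0.6371, -0.2556, 0.0366]
tool_rot: [180.0, 0.0, 57.9]
force: [0.5, -1.2, 0.2]
grip_width: 0.0349
grasp_force: 15.0
```

```bash
python3 -m jog '[[0,0,0,-0.2,0],[0,0,0,-0.5,0],[0,0,0,-0.8,0],[0,0,0,-0.8,0],[0,0,0,-0.8,0],[0,0,0,-0.8,0],[0,0,0,-0.8,-0.12],[0,0,0,-0.8,-0.13],[0,0,0,-0.8,0],[0,0,0,-0.8,0],[0,0,0,-0.3,0]]'; python3 go.py .4905 .1825 .18 69.2
```

```text
time_s: 5.45
tool_pos: [0.6384, -0.2559, 0.1884]
tool_rot: [179.7, 0.0, 69.2]
force: [0.2, -0.2, 0.1]
grip_width: 0.0348
grasp_force: 15.0
t 5.45 pos [ 0.6384 -0.2559  0.1884] rot [1.7972e+02 1.0000e-02 6.9170e+01] F [ 0.2 -0.2  0.1] w 0.0348 
 units of 20mm, tool xyz: [ 17.86 -14.71   0.35]  turn (+ = tool z) deg: -0.03 shares -0.001
```

```bash
python3 -m jog '[[0,0.3,-0.25,0,0],[0,0.6,-0.5,0,0],[0,0.85,-0.7,0,0],[0,0.85,-0.7,0,0],[0,0.85,-0.7,0,0],[0,0.85,-0.7,0,0],[0,0.85,-0.7,0,0],[0,0.85,-0.7,0,0],[0,0.85,-0.7,0,0],[0,0.85,-0.7,0,0],[0,0.85,-0.7,0,0],[0,0.85,-0.7,0,0]]';python3 -m jog '[[0,0.85,-0.7,0,0],[0,0.85,-0.7,0,0],[0,0.85,-0.7,0,0],[0,0.85,-0.7,0,0],[0,0.85,-0.7,0,0],[0,0.85,-0.7,0,0],[0,0.85,-0.7,0,0],[0,0.85,-0.7,0,0],[0,0.6,-0.5,0,0],[0,0.4,-0.3,0,0],[0,0,0,0,0],[0,0,0,0,0]]'; python3 go.py .4905 .1825 .18 69.2
python3 - <<'E'
from cell import read_camera
import cv2,numpy as np
for n,(a,b,e,f) in{"top":(200,180,340,300),"scene":(320,110,430,220)}.items():
    C=read_camera(n);np.savez(n+"1.npz",**C);c=C["color"][b:f,a:e]
    cv2.imwrite(f"pics/p2{n}.png",cv2.resize(c,None,fx=5,fy=5,interpolation=cv2.INTER_CUBIC)[:,:,::-1])
E
```

```text
time_s: 6.45
tool_pos: [0.5575, -0.0232, 0.1835]
tool_rot: [-179.9, 0.0, 69.2]
force: [-0.1, 0.1, -0.4]
grip_width: 0.0347
grasp_force: 15.0
time_s: 7.45
tool_pos: [0.4945, 0.1663, 0.1841]
tool_rot: [-180.0, 0.1, 69.2]
force: [0.5, -0.6, -1.2]
grip_width: 0.0349
grasp_force: 15.0
t 7.45 pos [0.4945 0.1663 0.1841] rot [-1.7999e+02  6.0000e-02  6.9220e+01] F [ 0.5 -0.6 -1.2] w 0.0349 
 units of 20mm, tool xyz: [ 0.69 -0.48  0.2 ]  turn (+ = tool z) deg: 0.02 shares 0.0
```

View pics/p2scene.png

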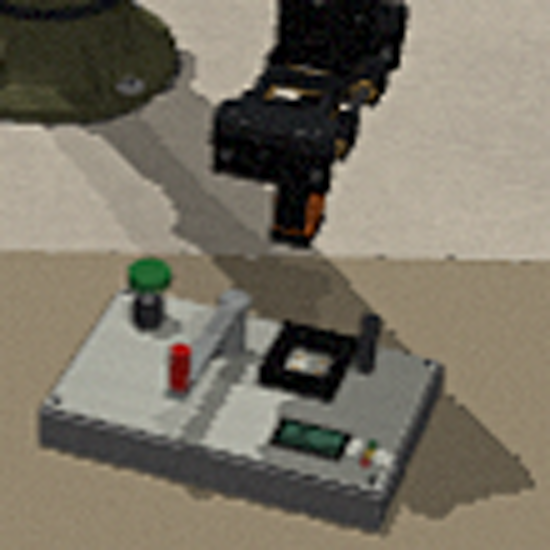

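Scene crop: the relay is held above the fixture and the socket is open and empty at crop (307,360). I'll cross-check the pocket from this second view.

```bash
python3 - <<'E'
from h import *
for n,b in(("scene0",(368,170,395,193)),("scene1",(368,170,394,193)),("top0",(236,238,268,272))):
    s=dict(np.load(n+".npz"));m=mask(s,(0,0,0),(180,255,75),b);P=cloud(s,m)
    P=P[(P[:,2]>.045)&(P[:,2]<.056)];print(n,len(P),rect(P),np.median(P[:,2]))
    m=mask(s,(0,0,0),(180,255,255),b);P=cloud(s,m);d=np.hypot(*(P[:,:2]-[.4905,.1825]).T)
    # rim of the socket top: all pixels in height band, bounding along fixture axes
    P=P[(P[:,2]>.047)&(P[:,2]<.056)&(d<.045)];a=np.radians(-21.);R=np.array([[np.cos(a),-np.sin(a)],[np.sin(a),np.cos(a)]]);Q=P[:,:2]@R
    q=np.percentile(Q,[2,98],axis=0);print("  ext",(q[1]-q[0]).round(4),"centre",(R@q.mean(0)).round(4))
E
```

```text
scene0 129 (array([497.2, 189.1]), array([67.8, 69.1]), 68.8) 0.050001072279792114
  ext [0.0646 0.0684] centre [0.4969 0.1867]
scene1 141 (array([496.2, 181.3]), array([80.3, 75.3]), 20.1) 0.049851525590450585
  ext [0.0643 0.0641] centre [0.4963 0.1849]
top0 306 (array([491.3, 184. ]), array([58.3, 59.7]), 68.2) 0.05104522157892177
  ext [0.0606 0.0538] centre [0.4918 0.182 ]
```

```bash
python3 -m jog '[[0,0.33,-0.22,0,0],[0,0.33,-0.23,0.4,0],[0,0,0,0.6,0],[0,0,0,0.7,0],[0,0,0,0.7,0],[0,0,0,0.7,0],[0,0,0,0.6,0],[0,0,0,0.4,0],[0,0,0,0.3,0],[0,0,0,0,0],[0,0,0,0,0],[0,0,0,0,0]]'; python3 go.py .4908 .1818 .0716 69
python3 - <<'E'
from cell import read_camera
import cv2,numpy as np
C=read_camera("scene");np.savez("scene2.npz",**C);c=C["color"][130:215,330:420]
cv2.imwrite("pics/p3.png",cv2.resize(c,None,fx=7,fy=7,interpolation=cv2.INTER_CUBIC)[:,:,::-1])
E
```

```text
time_s: 8.55
tool_pos: [0.4916, 0.1823, 0.0971]
tool_rot: [179.9, -0.0, 69.2]
force: [0.6, -0.2, -0.8]
grip_width: 0.0347
grasp_force: 15.0
t 8.55 pos [0.4916 0.1823 0.0971] rot [ 1.7994e+02 -4.0000e-02  6.9180e+01] F [ 0.6 -0.2 -0.8] w 0.0347 
 units of 20mm, tool xyz: [-0.04 -0.03  1.28]  turn (+ = tool z) deg: 0.18 shares 0.004
```

View pics/p3.png

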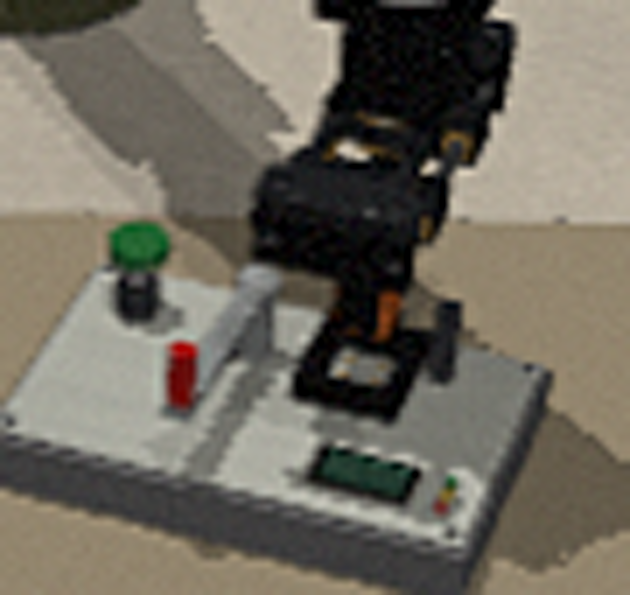

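The relay hangs just above the socket, at crop (385,315) against (360,365). I'll lower it in small steps and watch the force.

```bash
python3 -m jog '[[0,0,0,0.2,0],[0,0,0,0.2,0],[0,0,0,0.15,0],[0,0,0,0.1,0],[0,0,0,0,0],[0,0,0,0,0]]'; python3 -m jog '[[0,0,0,0.1,0],[0,0,0,0.1,0],[0,0,0,0,0],[0,0,0,0,0]]'
```

```text
time_s: 9.1
tool_pos: [0.4913, 0.1819, 0.0834]
tool_rot: [180.0, 0.0, 69.2]
force: [0.6, -0.8, -0.6]
grip_width: 0.035
grasp_force: 15.0
time_s: 9.43
tool_pos: [0.4914, 0.182, 0.0795]
tool_rot: [180.0, -0.0, 69.2]
force: [1.1, 0.3, -1.2]
grip_width: 0.0352
grasp_force: 15.0
```

```bash
python3 -m jog '[[0,0,0,0.1,0],[0,0,0,0.1,0],[0,0,0,0.1,0],[0,0,0,0,0],[0,0,0,0,0]]'; python3 -m jog '[[0,0,0,0.05,0],[0,0,0,0.05,0],[0,0,0,0,0],[0,0,0,0,0]]'
```

```text
time_s: 9.85
tool_pos: [0.4913, 0.1819, 0.0733]
tool_rot: [180.0, 0.0, 69.2]
force: [2.0, -0.8, -1.5]
grip_width: 0.0348
grasp_force: 15.0
time_s: 10.18
tool_pos: [0.4913, 0.182, 0.0715]
tool_rot: [180.0, -0.0, 69.2]
force: [1.1, -0.1, -0.7]
grip_width: 0.0347
grasp_force: 15.0
```

```bash
python3 -m jog '[[0,0,0,0.05,0],[0,0,0,0,0],[0,0,0,0,0]]'; python3 -m jog '[[0,0,0,0.05,0],[0,0,0,0,0],[0,0,0,0,0]]'
```

```text
time_s: 10.43
tool_pos: [0.4914, 0.182, 0.0715]
tool_rot: [180.0, 0.0, 69.2]
force: [0.5, -1.4, 5.4]
grip_width: 0.0348
grasp_force: 15.0
time_s: 10.68
tool_pos: [0.4914, 0.1821, 0.0714]
tool_rot: [180.0, 0.1, 69.2]
force: [-2.8, -2.8, 13.0]
grip_width: 0.0351
grasp_force: 15.0
```

```bash
python3 -m jog '[[0,0,0,-0.08,0],[0.1,0,0,0,0],[0.5,0,0,0,0],[0.7,0,0,0,0],[0.7,0,0,0,0],[0.7,0,0,-0.2,0],[0.7,0,0,-0.4,0],[0.7,0,0,-0.8,0],[0.7,0,0,-0.9,0],[0.7,0,0,-0.9,0],[0.7,0,0,-0.9,0],[0.7,0,0,-0.9,0]]'; python3 -m jog '[[0.7,0,0,-0.3,0.145],[0.7,0,0,0,0.145],[0.5,0,0,0,0.145],[0.35,0,0,0,0.145],[0.35,0,0,0,0.145],[0.35,0,0,0,0.145],[0.35,0,0,0,0.145],[0.35,0,0,0,0.145],[0.35,0,0,0,0.145],[0.35,0,0,0,0.145],[0.35,0,0,0,0.145],[0.35,0,0,0,0.145]]';python3 -m jog '[[0.35,0,0,0,0.145],[0.35,0,0,0,0.135],[0.35,0,0,0,0],[0.35,0,0,0,0]]'; python3 go.py .571 .0882 .107 -22
python3 - <<'E'
from h import *
from cell import read_camera
c=read_camera("top");np.savez("top3.npz",**c)
m=mask(c,(3,120,60),(22,255,255),(236,238,268,270));P=cloud(c,m);print(len(P),P.mean(0),rect(P),np.percentile(P[:,2],[5,50,95]))
for n,a,b in(("top",(220,195,320,300),0),):
    cv2.imwrite("pics/p4.png",cv2.resize(c["color"][195:300,215:325],None,fx=5,fy=5)[:,:,::-1])
E
```

```text
time_s: 11.68
tool_pos: [0.491, 0.1824, 0.1727]
tool_rot: [180.0, -0.0, 69.2]
force: [1.7, 0.6, 1.2]
grip_width: 0.0609
grasp_force: 0.0
time_s: 12.68
tool_pos: [0.4911, 0.1824, 0.1778]
tool_rot: [-180.0, -0.0, -9.4]
force: [0.0, -0.4, 0.0]
grip_width: 0.0304
grasp_force: 0.0
time_s: 13.02
tool_pos: [0.4911, 0.1823, 0.1776]
tool_rot: [-180.0, -0.0, -21.5]
force: [-0.5, -0.7, 0.1]
grip_width: 0.0303
grasp_force: 0.0
t 13.0167 pos [0.4911 0.1823 0.1776] rot [-1.7998e+02 -2.0000e-02 -2.1530e+01] F [-0.5 -0.7  0.1] w 0.0303 
 units of 20mm, tool xyz: [5.44 2.91 3.53]  turn (+ = tool z) deg: 0.47 shares 0.01
3 [0.46452216 0.14139276 0.25213092] (array([473.7, 138.2]), array([ 1.2, 62.3]), 69.5) [0.25055983 0.25297404 0.25311182]
```

View pics/p4.png

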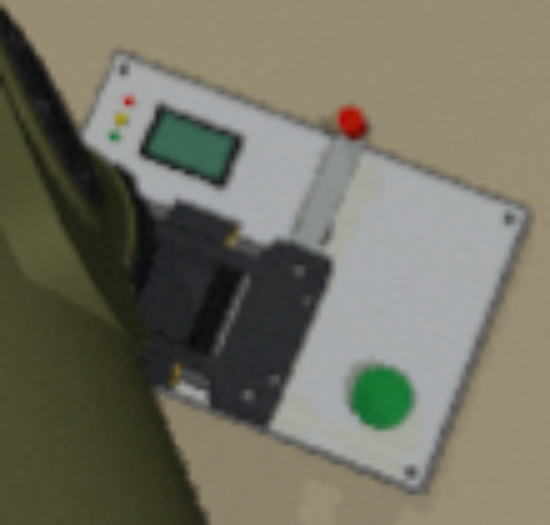

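The gripper hides the socket and the knob is clear at crop (351,122). I'll move over the knob and check the relay from there.

```bash
python3 -m jog '[[0.35,0.5,0.3,0,0.01],[0.35,0.9,0.5,0,0],[0.35,0.9,0.5,0,0],[0.35,0.9,0.5,0,0],[0.35,0.9,0.5,0,0],[0.35,0.9,0.41,0,0],[0.35,0.44,0.2,0,0],[0.35,0,0.1,0.5,0],[0.35,0,0,0.5,0],[0.35,0,0,0,0],[0.35,0,0,0,0]]'; python3 go.py .571 .0882 .107 -22
python3 - <<'E'
from h import *
from cell import read_camera
I=[]
for n,b in(("top",(236,238,268,270)),("scene",(365,160,400,195))):
    c=read_camera(n);np.savez(n+"4.npz",**c)
    m=mask(c,(5,130,80),(22,255,255),b);P=cloud(c,m);print(n,len(P))
    if len(P)>5:print(P.mean(0),rect(P),np.percentile(P[:,2],[5,50,95]).round(4))
    a=(205,190) if n=="top" else(325,125);I.append(cv2.resize(c["color"][a[1]:a[1]+110,a[0]:a[0]+80],(400,550),interpolation=cv2.INTER_CUBIC))
cv2.imwrite("pics/p5.png",np.hstack(I)[:,:,::-1])
E
```

```text
time_s: 13.98
tool_pos: [0.5676, 0.0865, 0.1558]
tool_rot: [179.9, 0.2, -22.0]
force: [0.5, -0.5, 0.2]
grip_width: 0.0305
grasp_force: 0.0
t 13.9833 pos [0.5676 0.0865 0.1558] rot [ 1.7994e+02  1.6000e-01 -2.2040e+01] F [ 0.5 -0.5  0.2] w 0.0305 
 units of 20mm, tool xyz: [ 0.13 -0.14  2.44]  turn (+ = tool z) deg: -0.04 shares -0.001
top 112
[0.48738294 0.18263625 0.07773554] (array([471.5, 148.8]), array([113.3,  35.2]), 63.7) [0.05   0.0709 0.0743]
scene 86
[0.49724021 0.18011307 0.06266155] (array([447.3, 191.7]), array([ 29.6, 139.4]), 76.6) [0.0484 0.0668 0.0728]
```

View pics/p5.png

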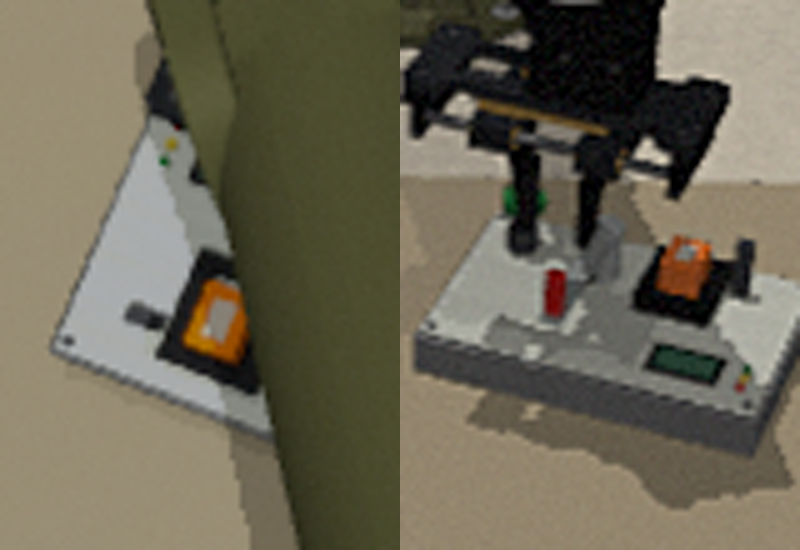

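The relay stands squarely in the socket with its top at about 0.071 m, so it is home. The fingers are lined up above the knob, so I'll go down over it as a loose cage.

```bash
python3 -m jog '[[0.35,0.13,-0.14,0.3,0],[0.35,0,0,0.4,0],[0.35,0,0,0.4,0],[0.35,0,0,0.4,0],[0.35,0,0,0.3,0],[0.35,0,0,0.3,0],[0.35,0,0,0.2,0],[0.35,0,0,0.14,0],[0.35,0,0,0,0],[0.35,0,0,0,0]]'
python3 - <<'E'
# arc: chord per step in tool frame; lever turns ccw by d per row, tool turns with it
import numpy as np
r=110/20;
for d in(5,6):
    a=np.radians(d);print(d,"x",-r*(1-np.cos(a)),"y",-r*np.sin(a),"turn",-d/45)
E
```

```text
time_s: 14.92
tool_pos: [0.5728, 0.087, 0.1084]
tool_rot: [-180.0, -0.0, -22.2]
force: [-0.4, -0.7, 0.4]
grip_width: 0.0302
grasp_force: 0.0
5 x -0.0209291604953995 y -0.4793565851121199 turn -0.1111111111111111
6 x -0.030129575474496906 y -0.5749065479720941 turn -0.13333333333333333
```

```bash
python3 -m jog '[[0.35,0,-0.2,0,0],[0.35,-0.02,-0.38,0,-0.09],[0.35,-0.02,-0.38,0,-0.09],[0.35,-0.02,-0.38,0,-0.09],[0.35,-0.02,-0.38,0,-0.09],[0.35,-0.02,-0.38,0,-0.09],[0.35,-0.02,-0.38,0,-0.09],[0.35,-0.02,-0.38,0,-0.09],[0.35,-0.02,-0.38,0,-0.09],[0.35,-0.02,-0.38,0,-0.09],[0.35,0,0,0,0]]'
python3 -c "
import numpy as np
from cell import env
s=env.get_obs();d=s['tool_pos'][:2]-[.4718,.1312];print(np.hypot(*d),np.degrees(np.arctan2(d[1],d[0])),s['tool_rot'])"
```

```text
time_s: 15.83
tool_pos: [0.5775, 0.1603, 0.1089]
tool_rot: [-179.9, -0.1, 14.5]
force: [0.1, 0.4, -0.3]
grip_width: 0.0304
grasp_force: 0.0
0.10968277242347421 15.392438624706294 [-1.79924380e+02 -6.65209966e-02  1.45138862e+01]
```

```bash
python3 -m jog '[[0.35,-0.01,-0.38,0,-0.09],[0.35,-0.01,-0.38,0,-0.09],[0.35,-0.01,-0.38,0,-0.09],[0.35,-0.01,-0.38,0,-0.09],[0.35,-0.01,-0.38,0,-0.09],[0.35,-0.01,-0.38,0,-0.09],[0.35,-0.01,-0.38,0,-0.09],[0.35,-0.01,-0.38,0,-0.09],[0.35,-0.01,-0.38,0,-0.09],[0.35,-0.01,-0.38,0,-0.09],[0.35,-0.01,-0.38,0,-0.09],[0.35,0,0,0,0]]'
cat > arc.py <<'E'
import numpy as np
from cell import env
s=env.get_obs();d=s['tool_pos'][:2]-[.4718,.1312];print(np.hypot(*d),np.degrees(np.arctan2(d[1],d[0])),s['tool_rot'],s['force'].round(1))
E
python3 arc.py
```

```text
time_s: 16.83
tool_pos: [0.5288, 0.2248, 0.1086]
tool_rot: [-180.0, -0.0, 58.9]
force: [-0.2, 1.1, 0.3]
grip_width: 0.0307
grasp_force: 0.0
0.1096242508592094 58.66191197188017 [-1.79985898e+02 -7.13274522e-03  5.89126282e+01] [-0.2  1.1  0.3]
```

```bash
python3 -m jog '[[0.35,-0.01,-0.38,0,-0.09],[0.35,-0.01,-0.38,0,-0.09],[0.35,0,-0.3,0,-0.05],[0.35,0,0,0,0],[0.35,0,0,0,0]]';python3 arc.py; python3 -m jog '[[0.35,0,-0.1,0,0],[0.35,0,-0.1,0,0],[0.35,0,0,0,0]]';python3 arc.py
```

```text
time_s: 17.25
tool_pos: [0.5113, 0.2329, 0.1086]
tool_rot: [180.0, -0.0, 69.0]
force: [-0.3, 0.1, -0.6]
grip_width: 0.0302
grasp_force: 0.0
0.10911853148786964 68.77626595389421 [ 1.79954568e+02 -2.85280412e-03  6.89716391e+01] [-0.3  0.1 -0.6]
time_s: 17.5
tool_pos: [0.5071, 0.2346, 0.1084]
tool_rot: [180.0, 0.0, 69.1]
force: [0.3, 1.1, 0.0]
grip_width: 0.0304
grasp_force: 0.1
0.10925468015350738 71.17583914754111 [1.79992754e+02 4.50176723e-03 6.91046137e+01] [0.3 1.1 0. ]
```

```bash
for i in 1 2; do python3 -m jog '[[0.35,0,-0.1,0,0],[0.35,0,0,0,0],[0.35,0,0,0,0]]' | sed -n '2p;4p;6p'; done
```

```text
tool_pos: [0.505, 0.2354, 0.1083]
force: [-0.6, 0.1, 0.3]
grasp_force: 0.0
tool_pos: [0.5045, 0.2355, 0.1084]
force: [5.6, -0.0, -3.1]
grasp_force: 2.6
```

```bash
python3 -m jog '[[0.35,0,-0.1,0,0],[0.35,0,0,0,0],[0.35,0,0,0,0]]' | sed -n '2p;4p;6p'
```

```text
tool_pos: [0.5043, 0.2356, 0.1085]
force: [9.6, -1.0, -6.1]
grasp_force: 4.6
```

The lever is hard against its stop. I'll back off, rise, check the knob and go on to the plunger.

```bash
python3 -m jog '[[0.35,0,0.2,0,0],[0.35,0,0.25,0,0],[0.35,0,0,-0.2,0],[0.35,0,0,-0.6,0],[0.35,0,0,-0.8,0],[0.35,0,0,-0.8,0],[0.2,0,0,-0.6,0],[0,0,0,0,0]]'; python3 go.py .438 .0743 .13 69
```

```text
time_s: 18.92
tool_pos: [0.511, 0.2351, 0.1718]
tool_rot: [179.8, -0.2, 69.2]
force: [0.2, -0.3, 0.2]
grip_width: 0.0239
grasp_force: 0.0
t 18.9167 pos [0.511  0.2351 0.1718] rot [179.78  -0.18  69.21] F [ 0.2 -0.3  0.2] w 0.0239 
 units of 20mm, tool xyz: [-8.82 -0.57  2.06]  turn (+ = tool z) deg: 0.21 shares 0.005
```

```bash
python3 -m jog '[[0,-0.4,0,0,0],[0,-0.85,-0.06,0,0],[0,-0.9,-0.06,0,0],[0,-0.9,-0.06,0,0],[0,-0.9,-0.06,0,0],[0,-0.9,-0.06,0,0],[0,-0.9,-0.06,0,0],[0,-0.9,-0.06,0,0],[0,-0.9,-0.06,0,0],[0,-0.9,-0.06,0,0],[0,-0.37,-0.06,0.3,0],[0,0,0,0.3,0]]';python3 -m jog '[[0,0,0,0.4,0],[0,0,0,0.4,0],[0,0,0,0.4,0],[0,0,0,0.2,0],[0,0,0,0,0],[0,0,0,0,0]]'; python3 go.py .438 .0743 .098 69
python3 - <<'E'
from h import *
from cell import read_camera
for n in("top","scene"):
    c=read_camera(n);np.savez(n+"6.npz",**c)
    m=mask(c,(0,140,70),(6,255,255),(200,190,300,265) if n=="top" else(340,140,420,195))
    P=cloud(c,m);P=P[(P[:,2]>.085)&(P[:,2]<.125)];print(n,len(P))
    if len(P):d=P[:,:2].mean(0)-[.4718,.1312];print(P.mean(0).round(4),np.hypot(*d),np.degrees(np.arctan2(d[1],d[0])))
E
```

```text
time_s: 19.92
tool_pos: [0.4348, 0.0708, 0.1552]
tool_rot: [-180.0, 0.1, 69.0]
force: [-0.4, -0.5, 0.3]
grip_width: 0.0005
grasp_force: 0.0
time_s: 20.42
tool_pos: [0.4358, 0.0736, 0.1279]
tool_rot: [-179.9, -0.0, 69.2]
force: [0.1, 0.1, 0.4]
grip_width: 0.0
grasp_force: 0.0
t 20.4167 pos [0.4358 0.0736 0.1279] rot [-1.7994e+02 -2.0000e-02  6.9230e+01] F [0.1 0.1 0.4] w 0.0 
 units of 20mm, tool xyz: [0.07 0.09 1.5 ]  turn (+ = tool z) deg: 0.23 shares 0.005
top 28
[0.51   0.2317 0.109 ] 0.10753788648405202 69.21348948557707
scene 24
[0.5178 0.2309 0.1014] 0.10980597143459504 65.23824834717568
```

The top camera puts the knob at 69.2°, which is shut. Now I'll press the plunger.

```bash
python3 -m jog '[[0,0.07,0.09,0.3,0],[0,0,0,0.4,0],[0,0,0,0.4,0],[0,0,0,0.2,0],[0,0,0,0,0],[0,0,0,0,0]]' | sed -n '2p;4p'; python3 -m jog '[[0,0,0,0.2,0],[0,0,0,0.2,0],[0,0,0,0,0],[0,0,0,0,0]]'| sed -n '2p;4p'; python3 -m jog '[[0,0,0,0.15,0],[0,0,0,0.1,0],[0,0,0,0,0],[0,0,0,0,0]]'| sed -n '2p;4p'
```

```text
tool_pos: [0.4377, 0.0737, 0.1018]
force: [-0.2, 0.0, -0.1]
tool_pos: [0.4386, 0.0737, 0.0947]
force: [0.4, -0.6, 3.0]
tool_pos: [0.4387, 0.0738, 0.0896]
force: [0.7, 0.0, 4.2]
```

```bash
for i in 1; do python3 -m jog '[[0,0,0,0.1,0],[0,0,0,0,0],[0,0,0,0,0]]'| sed -n '2p;4p'; python3 -m jog '[[0,0,0,0.07,0],[0,0,0,0,0],[0,0,0,0,0]]'| sed -n '2p;4p'; done;
```

```text
tool_pos: [0.4387, 0.0738, 0.0883]
force: [-1.1, -1.1, 11.2]
tool_pos: [0.4388, 0.0738, 0.0882]
force: [-5.4, -0.5, 22.7]
```

At the stop (force well above 5.4 N, no more travel). I'll hold it, then release and retreat.

```bash
python3 -m jog '[[0,0,0,0,0],[0,0,0,0,0],[0,0,0,0,0],[0,0,0,0,0],[0,0,0,0,0],[0,0,0,0,0],[0,0,0,0,0],[0,0,0,0,0]]'| sed -n '2p;4p'; python3 -m jog '[[0,0,0,-0.2,0],[0,0,0,-0.3,0],[0,0,0,-0.4,0],[0,0,0,-0.6,0],[0,0,0,-0.9,0],[0,0,0,-0.9,0],[0,0,0,-0.9,0],[0,0,0,-0.9,0],[0,0,0,-0.9,0],[0,0,0,-0.9,0],[0,-0.4,0,-0.4,0],[0,-0.8,0,0,0]]'; python3 -m jog '[[0,-0.9,0,0,0],[0,-0.9,0,0,0],[0,-0.9,0,0,0],[0,-0.9,0,0,0],[0,-0.9,0,0,0],[0,-0.9,0,0,0],[0,-0.9,0,0,0],[0,-0.9,0,0,0],[0,-0.5,0,0,0],[0,0,0,0,0],[0,0,0,0,0]]'
python3 - <<'E'
from h import *
from cell import read_camera
I=[]
for n in("top","scene"):
    c=read_camera(n)
    m=mask(c,(0,140,70),(6,255,255),(200,190,300,265) if n=="top" else(340,140,420,195))
    P=cloud(c,m);P=P[(P[:,2]>.085)&(P[:,2]<.125)];print(n,len(P))
    if len(P):d=P[:,:2].mean(0)-[.4718,.1312];print(P.mean(0).round(4),np.degrees(np.arctan2(d[1],d[0])))
    m=mask(c,(45,120,60),(85,255,255),(275,260,305,290) if n=="top" else(340,155,360,180));P=cloud(c,m);print("green z",np.median(P[:,2]) if len(P) else 0)
    a=(205,190) if n=="top" else(325,125);I.append(cv2.resize(c["color"][a[1]:a[1]+110,a[0]:a[0]+100],(400,440),interpolation=cv2.INTER_CUBIC))
cv2.imwrite("pics/p7.png",np.hstack(I)[:,:,::-1])
E
```

```text
tool_pos: [0.4387, 0.0738, 0.0882]
force: [-5.1, -0.2, 22.6]
time_s: 23.85
tool_pos: [0.43, 0.0529, 0.2337]
tool_rot: [179.9, -0.1, 69.4]
force: [-0.2, -0.4, 0.7]
grip_width: 0.0003
grasp_force: 0.0
time_s: 24.77
tool_pos: [0.3745, -0.0922, 0.2316]
tool_rot: [-179.9, -0.0, 69.1]
force: [-0.5, 0.6, -0.2]
grip_width: 0.0005
grasp_force: 0.0
top 27
[0.5101 0.2318 0.1095] 69.16340378948892
green z 0.08145997268318494
scene 24
[0.5162 0.2319 0.1025] 66.20771053179497
green z 0.08014899321954494
```

View pics/p7.png

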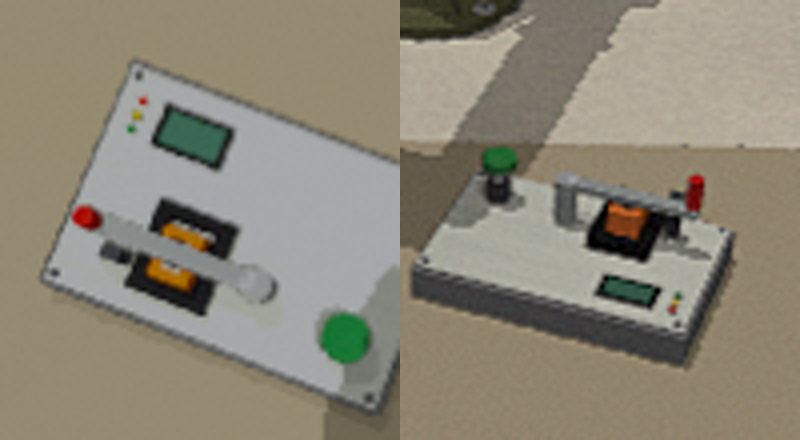

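The relay is seated, the lever is shut over it beside the keeper, the plunger is back up at z 0.081, and the arm is clear.

```bash
python3 -c "
from cell import env
print(env.sign_off())"
```

```text
the job is handed in; nothing more can be done
None
```

The job is handed in after about 25 s: the orange relay is home in the socket, the lever was shut over it, and then the plunger was pressed to its stop, held and released; the bystanders were left alone.

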